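# Put the pocket tester away in the kit drawer

## Task

Put the pocket tester, which stands on its edge on the table, away in the open drawer: lay it flat with its screen up in the empty tray, setting it down rather than dropping it. Then slide the drawer fully shut, leave the bottles in the other tray upright, and do not disturb the other things on the table.

Things in the scene. Friction and masses are not known exactly. Their poses are not given: they have to be found in the camera images.
- tester: dark grey box 90 x 60 x 28 mm, 0.16 kg; one large face has a black screen in a white frame and three round white keys, the other is blank. Starts standing on a 90 x 28 edge. Origin: centre of that edge (underside at the start). x (28 mm) points out of the screen face, y along the 90 mm length, z (60 mm) from the starting underside to the top edge, up at the start
- tester_centre (a point): centre of the tester's box: 30 mm along the tester's z from its origin, 14 mm under the screen face; axes as the tester's
- tester_screen (a point): centre of the tester's screen face, 14 mm along the tester's x from its centre
- unit: low white desktop drawer unit, fixed, 220 deep (x) x 310 wide (y) x 118 high mm. Origin: centre of its underside; x to its back, y to its left seen from the robot, z up. The upper drawer is open towards the robot (unit's -x); the lower shallow front is a dummy. Things in the drawer must stay below 110 mm above the table to pass under the unit's top
- drawer (a joint): how far the upper drawer is pulled out (m): 0 fully shut, 0.165 at its stop; slides along the unit's x. Above the table: drawer floor 54 mm, side walls 100 mm, front panel 114 mm. The front panel is 12 mm thick, its outer face at unit x = -0.122 minus the joint value
- drawer_pull (a point): middle of the outer edge of the drawer's lip pull, a white ledge 90 mm long (y), 12 mm high and standing 12 mm out of the front panel, 105 mm above the table; axes parallel to the unit's
- tray_empty: empty, loose, grey open tray in the drawer, 123 (x) x 133 (y) x 32 high mm, 4 mm walls and floor (inside 115 x 125 mm, floor 4 mm over its underside). Origin: centre of its underside; x, y, z parallel to the unit's. It lies in the left or in the right half of the drawer
- tray_bottles: the same tray filled with nine upright capped bottles 44 mm high, in the other half of the drawer. Origin: centre of its underside, z up
- spoon: steel spoon lying on the table, 170 mm long, along its x
- carton: flat paper carton 120 x 55 x 24 mm lying on the table, origin under its centre
- vial: one small capped bottle standing on the table, 24 mm across, 40 mm high, origin under its centre
- flask: small round steel flask with a white cap, 76 mm across, 74 mm high, origin under its centre
There are look-alikes about, which are no part of the job. There is more than one size of the tester; the one meant has the size given above.

How it is judged:
On the way:
1. the tester lies flat, screen up, in the empty tray while the drawer is still open (x of tester_centre in the frame of tray_empty between -0.03 and 0.03 m and y of tester_centre in the frame of tray_empty between -0.04 and 0.04 m and z of tester_centre in the frame of tray_empty between 0.01 and 0.025 m and z of tester_screen in the frame of tray_empty above 0.026 m and value of joint drawer above 0.05 m), for 0.2 s.
At the end, for the whole second after the job is handed in: Drawer within 6 mm of shut; tester at rest, flat, screen up in the tray that was empty: centre within 30 mm (x), 40 mm (y) of the tray's centre and 10 to 25 mm above its underside, screen face over 26 mm above it; the bottle tray level within 0.2 rad (x of tester_centre in the frame of tray_empty between -0.03 and 0.03 m and y of tester_centre in the frame of tray_empty between -0.04 and 0.04 m and z of tester_centre in the frame of tray_empty between 0.01 and 0.025 m and z of tester_screen in the frame of tray_empty above 0.026 m and value of joint drawer below 0.006 m and linear speed of tester below 0.03 m/s and angle between tray_bottles's own z axis and vertical below 0.2 rad); the robot touches nothing.
It fails at once if the tester is dropped or thrown (over 0.9 m/s with no finger on it) (linear speed of tester above 0.9 m/s and contact force between tester and the fingers below 0.01 N).
It fails at once if the tray of bottles is tipped over (more than 0.5 rad) (angle between tray_bottles's own z axis and vertical above 0.5 rad).
It fails at once if one of the other things on the table is shifted by more than 40 mm (distance of any of spoon, carton, vial, flask from where it was at the start of the episode above 0.04 m).
It also fails if it takes over 69 s, if anything falls off the work surface, if the arm or the gripper's body presses on something with over 40 N, if the wrist force passes 120 N, or if a joint passes its speed limit or range.

## Robot

A 6-joint arm with a two-finger parallel gripper is mounted at the origin on the work surface. World frame = base frame: x ahead of the robot, y to its left, z up, the work surface at z = 0. Lengths are in m, angles in rad, forces in N, time in s.
With the tool pointing down it reaches from about 0.275 to 0.85 m from the base axis. Payload 5.2 kg.
Tool frame: the origin (TCP) lies midway between the tips of the shut fingers; the grasp point (between the pads) lies 19 mm behind it; z points along the fingers, y is the line along which they close (so a half turn about z gives the same grasp; the last joint's range is limited). The gripper opens to 85 mm and grips with 20 to 120 N. Pads are 22 mm wide; open, the fingers measure 114 mm over their backs; the gripper's body (76 mm by 85 mm) begins 54 mm behind the grasp point. The pads swing forward as they close: fully open they stand 13 mm farther back than shut.
Start: joints at [-1.47, 0.259, 1.535, -0, 1.348, -0.203], TCP at [0.165, -0.525, 0.231] pointing down, gripper open.
Joint ranges: [-3.14, 3.14], [-0.91, 2.08], [0.19, 2.58], [-1.22, 4.36], [0.22, 2.71], [-3.12, 3.12]. Speed limits (rad/s): [2.57, 2.57, 3.14, 3.14, 3.14, 3.14].

## Interface

Orientations are given as a unit quaternion [w, x, y, z].
In Python, from workcell import sense, capture, workorder gives the robot as it stands. The module is installed in compiled form; this text tells all that it offers.
- The arm moves only by the tool step_arm, never from a script. Its argument "steps" is text: rows parted by semicolons, each of 5 numbers parted by spaces: the shift along the tool's x, y, z in cm, then the turn about the tool's z in rad, then the closure, from 0 (fully open) to 1 (shut). A call has 1 to 8 rows; each row shifts and turns the commanded pose from where the row before left it, along the tool's axes as they then stand; what a row does not reach is not made up. A row lasts 1/8 s, in which the tool goes at most 62.5 mm and 10.7 degrees, less where a joint would pass 70% of its speed; a pose out of reach is approached as far as the arm can. A call is refused whole if a number of a shift passes 6.25 or a number of a turn 0.188, either way. A call with a gripper value outside its range is refused whole. The fingers move at their own pace and stop on an object; "grip_force" is the grip in N (left out, the last holds). Time passes only in rows, so rows that do not move let the fingers close. It gives the time, the measured TCP pose, the force, the opening and the grip force at its end, in the units of the state.
- sense(): the state, without advancing time (a new reading comes with each control period).
- capture(name): name is "scene" or "top" or "wrist"; returns a dict with "color" (400x640x3 uint8, blue, green, red), "depth" (400x640 float32, m along the optical axis (not along the pixel's ray), 0 where there is no reading), "vertical_fov" (degrees; the focal length in pixels is half the picture's height over the tangent of half this angle, whatever the lens; pixels are square), "cx", "cy" (the principal point, pixels), "k1" (the pictures are not rectified: a ray, as slopes to the right and down, at radius r is drawn at 1 + k1 r^2 times it, then the intrinsics apply), "eye" and "attitude" of the camera in the world. Camera axes: x right, y down, z forward; pixel columns grow to the right and rows downward; lengths in m; the calibration is good to about 2 mm. A picture is of the moment at which its call begins.
- workorder.hand_in(): hands the job in; it is judged then, once.
The state is a dict: "t": time; "qpos": joint angles; "joint_velocities": joint speeds; "tau": joint torques, N m; "eef_pos": TCP position; "orientation": TCP orientation; "wrist_force": force on the tool from outside, world axes, zero at the start; "ft_torque": the same for the moment, N m; "gripper_width": opening from 0.0 (shut) to 1.0 (fully open); "grip_force": force on a finger pad.
Only numpy, scipy, OpenCV 4.12 (cv2) and the standard library are available. Lean on these libraries where they do the work, as an engineer would, in place of code of your own. Each camera call takes 0.05 s, during which the arm holds its last target. There are 200 camera calls.

## Working session

There is one attempt and no reset: what is moved stays moved. The work goes in short steps, Python scripts to look and compute and a tool call to move; the robot and the scene stay as the last step left them, time stands still between calls to the robot, and variables do not carry over. Pictures are saved under pics/ and viewed, at most 10 in all, crops included, and the job is handed in when it is done.

Besides the shell and the picture viewer there is one more tool, called after "Emit:" as name(argument=value, ...) on one line, values as JSON. step_arm: Moves the arm, as the interface text tells. Its arguments: {"type":"object","properties":{"steps":{"type":"string"},"grip_force":{"type":"number"}},"required":["steps"]}

```bash
mkdir -p pics
cat > h.py <<'E'
import numpy as np, cv2
from scipy.spatial.transform import Rotation as R
from workcell import sense, capture
np.set_printoptions(precision=4, suppress=True)
def rot(a):
    a=np.array(a,float)
    return a if a.shape==(3,3) else R.from_quat(a[[1,2,3,0]]).as_matrix()
def cam(c):
    f=200/np.tan(np.radians(c['vertical_fov'])/2)
    K=np.array([[f,0,c['cx']],[0,f,c['cy']],[0,0,1]]); return K,np.array([c['k1'],0,0,0,0.])
def rays(c,px):
    K,D=cam(c); s=cv2.undistortPoints(np.array(px,float).reshape(-1,1,2),K,D).reshape(-1,2)
    return np.c_[s,np.ones(len(s))]
def onplane(c,px,z):
    d=rays(c,px)@rot(c['attitude']).T; e=np.array(c['eye']); return e+d*((z-e[2])/d[:,2])[:,None]
def cloud(c):
    v,u=np.mgrid[0:400,0:640]; d=rays(c,np.c_[u.ravel(),v.ravel()])*c['depth'].reshape(-1,1)
    return (d@rot(c['attitude']).T+np.array(c['eye'])).reshape(400,640,3)
def proj(c,P):
    K,D=cam(c); p=(np.array(P).reshape(-1,3)-np.array(c['eye']))@rot(c['attitude'])
    return cv2.projectPoints(p,np.zeros(3),np.zeros(3),K,D)[0].reshape(-1,2)
def save(c,n): cv2.imwrite(f'pics/{n}.png',c['color'])
E
python3 - <<'E'
from h import *
import pickle
s=sense(); print(s)
for n in ['scene','top','wrist']:
    c=capture(n); save(c,n+'0'); pickle.dump(c,open(n+'0.pkl','wb')); print(n,c['eye'],c['attitude'],c['vertical_fov'],c['cx'],c['cy'],c['k1'],(c['depth']>0).mean())
E
```

```text
{'t': 0.0, 'qpos': array([-1.4698,  0.2593,  1.5361, -0.    ,  1.348 , -0.2028]), 'joint_velocities': array([-0.0013,  0.0015, -0.0002, -0.0006, -0.0006,  0.0007]), 'tau': array([ -0.0002, -44.6028, -29.0572,  -0.0005,   0.0119,  -0.    ]), 'eef_pos': array([ 0.1645, -0.5243,  0.2305]), 'orientation': array([-0.0009,  0.9885,  0.1513,  0.    ]), 'wrist_force': array([-0.8431, -0.7534,  0.0477]), 'ft_torque': array([0.032 , 0.0362, 0.0418]), 'grip_force': 0.0, 'gripper_width': 1.0025538970981553}
scene [0.995  0.4664 0.6104] [-0.1387  0.2809  0.8429 -0.4375] 55.270765164167194 318.79001307798734 197.96117360882226 0.009480839204762809 0.9920078125
top [ 0.4692 -0.1138  1.1375] [-0.0209  0.7079 -0.7046  0.0434] 53.321149161106284 324.4959003454761 199.32500291974904 0.0254653199658116 0.99605859375
wrist [ 0.2279 -0.5045  0.3722] [ 0.1092  0.7988 -0.5861 -0.081 ] 69.84109578665135 322.86278461754574 200.3317163580557 -0.004897322583046883 0.996078125
```

View pics/scene0.png

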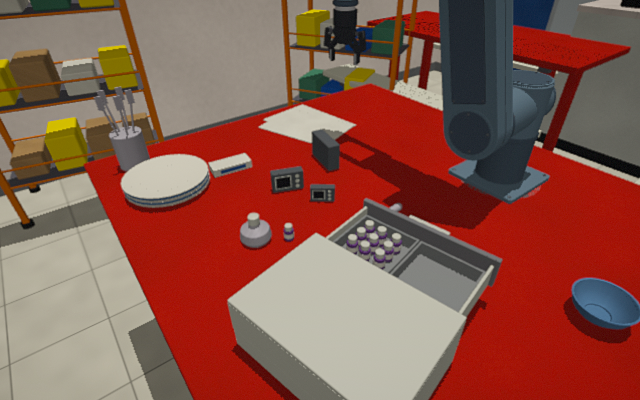

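View pics/top0.png

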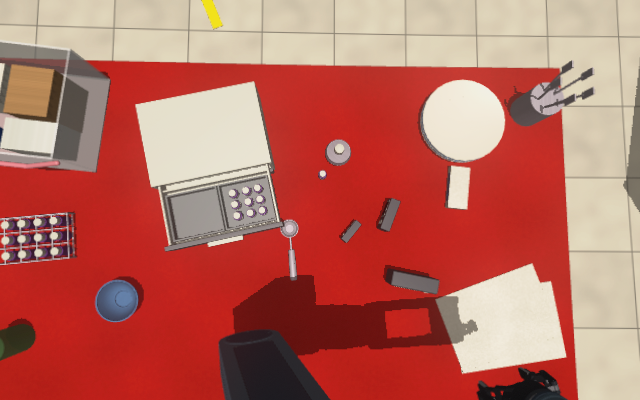

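The scene view shows three testers: a tall one at (325,150), a medium one at (288,180) and a small one at (321,193). The bottle tray is at (375,242) and the empty tray at (440,280). The top view shows the testers at (412,280), (390,214) and (350,231), the empty tray at (195,214), the bottles at (248,203), and the spoon at (291,250) just in front of the drawer.

Run:
```python
from h import *
import pickle
t=pickle.load(open('top0.pkl','rb')); s=pickle.load(open('scene0.pkl','rb'))
P=cloud(t); Q=cloud(s)
print('table',np.median(P[300:320,150:200,2]),np.median(Q[300:320,550:560,2]))
for n,(u,v) in dict(big=(412,280),med=(390,214),small=(350,231)).items():
    w=P[v-40:v+40,u-40:u+40].reshape(-1,3); c=np.median(P[v-2:v+3,u-2:u+3].reshape(-1,3),0)
    w=w[(np.abs(w[:,2]-c[2])<.008)&(np.linalg.norm(w[:,:2]-c[:2],axis=1)<.08)]
    r=cv2.minAreaRect((w[:,:2]*1000).astype(np.float32)); print(n,'z',np.median(w[:,2]),r,len(w))
    # scene view top height check
    q=Q.reshape(-1,3); q=q[(np.linalg.norm(q[:,:2]-np.array(r[0])/1000,axis=1)<.055)&(q[:,2]>.012)]
    if len(q): print('  scene: n',len(q),'zmax',np.percentile(q[:,2],[90,98]),'mean',q.mean(0))
# unit top
def rect(name,m,img=P):
    w=img[m]; r=cv2.minAreaRect((w[:,:2]*1000).astype(np.float32)); print(name,np.median(w[:,2]),r,len(w)); return w
v,u=np.mgrid[0:400,0:640]; box=(u>120)&(u<300)&(v>70)&(v<260)
rect('unittop',box&(np.abs(P[...,2]-.118)<.006)&(v<185))
rect('front',box&(v>215)&(np.abs(P[...,2]-.114)<.006))
rect('pull',box&(v>225)&(u>205)&(u<245)&(np.abs(P[...,2]-.111)<.004)) 
rect('trayfloor',(u>172)&(u<218)&(v>185)&(v<242)&(np.abs(P[...,2]-.058)<.008))
rect('rim',(u>160)&(u<280)&(v>175)&(v<245)&(np.abs(P[...,2]-.086)<.005))
for n,p in dict(spoon_a=(289,228),spoon_b=(293,278),vial=(322,174),flask=(339,150),bowl=(116,300)).items(): print(n,P[p[1],p[0]])
cv2.imwrite('pics/a.png',cv2.resize(np.hstack([cv2.resize(t['color'][170:270,150:310],None,fx=2.4,fy=2.4,interpolation=2),cv2.resize(s['color'][120:220,245:405],None,fx=2.4,fy=2.4,interpolation=2)]),(780,244)))
```

```text
table 0.00019421081151205222 0.00023381898960228575
big z 0.08393583195419874 ((349.2917785644531, -384.5776062011719), (126.30903625488281, 39.220062255859375), 78.65314483642578) 720
  scene: n 465 zmax [0.0853 0.0864] mean [ 0.3634 -0.3856  0.0632]
med z 0.059714866413877354 ((527.4879150390625, -326.4109191894531), (29.150531768798828, 88.9005355834961), 69.36371612548828) 343
  scene: n 629 zmax [0.0605 0.0618] mean [ 0.5363 -0.3169  0.0426]
small z 0.044653116023260386 ((482.3013916015625, -221.09825134277344), (21.65006446838379, 66.5030517578125), 51.145729064941406) 189
  scene: n 347 zmax [0.0453 0.0462] mean [ 0.489  -0.2143  0.0331]
unittop 0.11782601152444372 ((732.701904296875, 168.33482360839844), (222.7688446044922, 310.91192626953125), 12.443158149719238) 10234
front 0.11326569187063029 ((462.2084655761719, 107.83619689941406), (24.009700775146484, 302.427490234375), 12.449914932250977) 733
pull 0.11204773570298077 ((462.8243713378906, 104.81047821044922), (23.64748191833496, 98.74553680419922), 12.635540008544922) 308
trayfloor 0.05779726927892037 ((530.0316162109375, 198.86134338378906), (149.91139221191406, 118.4062271118164), 2.7353875637054443) 2056
rim 0.08591130632569333 ((538.0358276367188, 123.98719024658203), (164.61993408203125, 292.18182373046875), 8.632993698120117) 1157
spoon_a [ 0.4907 -0.0495  0.0034]
spoon_b [ 0.3535 -0.0633  0.0261]
vial [ 0.6406 -0.1415  0.0378]
flask [ 0.7023 -0.1869  0.0688]
bowl [0.2938 0.4176 0.0054]
```

View pics/a.png

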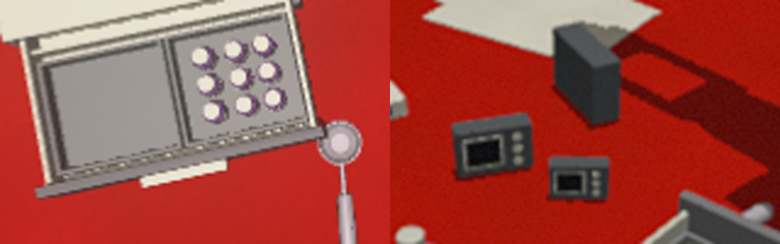

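The left crop confirms the empty tray is in the left half of the drawer (crop 110,105). In the right crop, the medium tester at (492,147) faces the scene camera. It measures 29 x 89 x 60 mm in the top view, so it is the one meant. Next is the tray, in unit axes.

Run:
```python
from h import *
import pickle
a=np.radians(12.44); U=np.array([[np.cos(a),np.sin(a),0],[-np.sin(a),np.cos(a),0],[0,0,1]]); o=np.array([.7327,.1683,0])
for n in ['top0','scene0']:
    P=(cloud(pickle.load(open(n+'.pkl','rb'))).reshape(-1,3)-o)@U.T
    print(n)
    for nm,lo,hi,x0,x1,y0,y1 in [('floor',.055,.061,-.262,-.11,.01,.14),('rim',.083,.089,-.265,-.11,-.01,.145),('side',.097,.103,-.26,-.12,.1,.17),('front',.109,.117,-.31,-.25,-.2,.2),('unit',.115,.121,-.2,.2,-.2,.2),('caps',.099,.106,-.27,-.11,-.15,0)]:
        m=(P[:,2]>lo)&(P[:,2]<hi)&(P[:,0]>x0)&(P[:,0]<x1)&(P[:,1]>y0)&(P[:,1]<y1); w=P[m]
        if len(w)>10: print(nm,len(w),'z %.4f'%np.median(w[:,2]),'x',np.percentile(w[:,0],[1,50,99]),'y',np.percentile(w[:,1],[1,50,99]))
for x,y in [(-.2,.07),(-.2,.0)]: print(np.array([x,y,0])@U+o)
```

```text
top0
floor 1779 z 0.0580 x [-0.259  -0.1926 -0.1126] y [0.012  0.0718 0.1317]
rim 498 z 0.0859 x [-0.2569 -0.1735 -0.1204] y [-0.0074  0.0578  0.139 ]
side 112 z 0.0996 x [-0.2588 -0.1908 -0.1222] y [0.1378 0.1404 0.1437]
front 677 z 0.1133 x [-0.2884 -0.2728 -0.2654] y [-0.1471  0.0007  0.1459]
unit 9157 z 0.1179 x [-0.1091 -0.0022  0.1076] y [-0.1522  0.0019  0.1507]
caps 169 z 0.1001 x [-0.2589 -0.1912 -0.1146] y [-0.1436 -0.108  -0.0322]
scene0
floor 2272 z 0.0574 x [-0.2507 -0.2035 -0.1597] y [0.0112 0.0725 0.1255]
rim 776 z 0.0854 x [-0.2643 -0.2381 -0.1338] y [-0.0075  0.0556  0.1442]
side 195 z 0.0994 x [-0.257  -0.1866 -0.125 ] y [0.1391 0.1417 0.1443]
front 923 z 0.1130 x [-0.2852 -0.2662 -0.2608] y [-0.146   0.0136  0.1492]
unit 22452 z 0.1175 x [-0.1035  0.0165  0.1111] y [-0.1491  0.0264  0.1536]
caps 375 z 0.1005 x [-0.2644 -0.2267 -0.1276] y [-0.1469 -0.1004 -0.0031]
[0.5223 0.1936 0.    ]
[0.5374 0.1252 0.    ]
```

Emit:
step_arm(steps="6 0 0 0.188 0; 6 0 0 0.188 0; 6 0 0 0.188 0; 0 0 0 0.1 0; 0 0 0 0 0", grip_force=40)

```text
t: 0.78
eef_pos: [0.3315, -0.5036, 0.2307]
orientation: [-0.0, 0.987, -0.161, -0.0]
wrist_force: [-0.2, -0.1, -0.0]
gripper_width: 1.001
grip_force: 0.0
```

Emit:
step_arm(steps="2.4 -4.7 0 0.02 0; 2.4 -4.7 0 0 0; 2.4 -4.7 0 0 0; 2.4 -4.7 0 0 0; 2.4 -4.7 0 0 0; 0 0 0 0 0; 0 0 0 0 0")

```text
t: 1.65
eef_pos: [0.522, -0.3234, 0.2312]
orientation: [0.0, 0.985, -0.171, -0.0]
wrist_force: [-0.7, -0.3, 0.5]
gripper_width: 1.0
grip_force: 0.0
```

Run:
```python
from h import *
import pickle
a=np.radians(12.44); U=np.array([[np.cos(a),np.sin(a),0],[-np.sin(a),np.cos(a),0],[0,0,1]]); o=np.array([.7327,.1683,0])
P=(cloud(pickle.load(open('top0.pkl','rb'))).reshape(-1,3)-o)@U.T
for x in np.arange(-.28,-.1,.004):
    m=(abs(P[:,0]-x)<.002)&(abs(P[:,1]-.07)<.02); print('%.3f:%.0f'%(x,1000*np.median(P[m,2])) if m.any() else x,end=' ')
print()
for y in np.arange(-.01,.15,.004):
    m=(abs(P[:,1]-y)<.002)&(abs(P[:,0]+.19)<.02); print('%.3f:%.0f'%(y,1000*np.median(P[m,2])),end=' ')
c=capture('wrist'); save(c,'w1'); pickle.dump(c,open('w1.pkl','wb')); W=cloud(c)
w=W.reshape(-1,3); w=w[(abs(w[:,2]-.06)<.005)&(np.linalg.norm(w[:,:2]-[.5275,-.3264],axis=1)<.07)]
print(len(w),np.median(w[:,2]),cv2.minAreaRect((w[:,:2]*1000).astype(np.float32)))
s=sense(); print(s['eef_pos'],np.degrees(2*np.arctan2(s['orientation'][2],s['orientation'][1])))
```

```text
-0.280:1 -0.276:110 -0.272:115 -0.268:114 -0.264:112 -0.260:54 -0.256:83 -0.252:61 -0.248:58 -0.244:59 -0.240:59 -0.236:58 -0.232:58 -0.228:58 -0.224:58 -0.220:58 -0.216:58 -0.212:58 -0.208:58 -0.204:59 -0.200:58 -0.196:58 -0.192:58 -0.188:58 -0.184:58 -0.180:58 -0.176:58 -0.172:58 -0.168:58 -0.164:58 -0.160:58 -0.156:57 -0.152:58 -0.148:58 -0.144:58 -0.140:61 -0.136:85 -0.1319999999999999 -0.128:55 -0.124:73 -0.120:87 -0.116:56 -0.112:55 -0.108:116 -0.104:114 -0.100:117 
-0.010:58 -0.006:75 -0.002:85 0.002:83 0.006:85 0.010:57 0.014:58 0.018:58 0.022:58 0.026:58 0.030:58 0.034:58 0.038:58 0.042:57 0.046:58 0.050:58 0.054:58 0.058:58 0.062:59 0.066:58 0.070:59 0.074:58 0.078:59 0.082:58 0.086:58 0.090:59 0.094:59 0.098:59 0.102:58 0.106:58 0.110:58 0.114:57 0.118:57 0.122:57 0.126:58 0.130:70 0.134:85 0.138:91 0.142:100 0.146:nan 1980 0.05895383385636299 ((527.7494506835938, -325.5718688964844), (27.97887420654297, 90.05865478515625), 68.688720703125)
[ 0.5217 -0.3238  0.2313] -19.823851028485933
  return _methods._mean(a, axis=axis, dtype=dtype,
  ret = ret.dtype.type(ret / rcount)
```

View pics/w1.png

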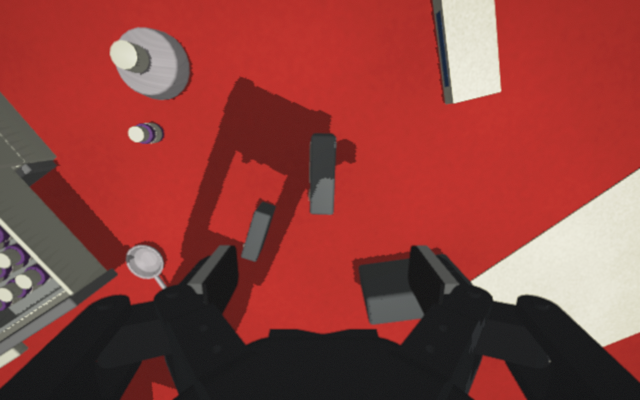

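The wrist view shows the target tester at (322,175), clear of the fingers. The small tester is at (257,232) and the big one at (390,290). Its pose agrees with the top view to 1 mm and 1°. I'll centre over it and descend.

Emit:
step_arm(steps="0.6 0 4 0.026 0; 0 0 5 0 0; 0 0 5 0 0; 0 0 0 0 0; 0 0 0 0 0")

```text
t: 2.33
eef_pos: [0.5286, -0.3267, 0.0932]
orientation: [0.001, 0.983, -0.185, 0.001]
wrist_force: [-0.7, -0.3, -0.1]
gripper_width: 1.0
grip_force: 0.0
```

Emit:
step_arm(steps="-0.1 0 3 0 0; 0 0 3.3 0 0; 0 0 0 0 0; 0 0 0 0 1; 0 0 0 0 1; 0 0 0 0 1; 0 0 0 0 1; 0 0 0 0 1")

```text
t: 3.32
eef_pos: [0.5281, -0.325, 0.0297]
orientation: [0.001, 0.983, -0.185, 0.001]
wrist_force: [0.2, 1.4, 6.7]
gripper_width: 0.322
grip_force: 40.9
```

Emit:
step_arm(steps="0 0 -3 0 1; 0 0 -5 0 1; 0 0 -5 -0.17 1; 0 0 -2.5 -0.17 1; 0 0 0 -0.17 1; 0 0 0 -0.079 1; 0 0 0 0 1; 0 0 0 0 1")

```text
t: 4.32
eef_pos: [0.5273, -0.3244, 0.183]
orientation: [-0.0, 0.994, 0.108, -0.0]
wrist_force: [-1.1, -0.9, -1.6]
gripper_width: 0.322
grip_force: 40.0
```

Emit:
step_arm(steps="0.6 -2.5 0 0 1; 1.1 -5.3 0 0 1; 1.1 -5.3 0 0 1; 1.1 -5.3 0 0 1; 1.1 -5.3 0 0 1; 1.1 -5.3 0 0 1; 1.1 -5.3 0 0 1; 0 0 0 0 1")

```text
t: 5.32
eef_pos: [0.5224, 0.0307, 0.1834]
orientation: [-0.001, 0.994, 0.111, -0.0]
wrist_force: [-0.4, -0.3, -2.2]
gripper_width: 0.322
grip_force: 40.2
```

Emit:
step_arm(steps="1.1 -5.3 0 0 1; 1.1 -5.3 0 0 1; 1.1 -5.3 0 0 1; 0.4 -2.5 0 0 1; 0 0 0 0 1; 0 0 0 0 1; 0 0 0 0 1")

```text
t: 6.2
eef_pos: [0.5204, 0.2123, 0.1833]
orientation: [0.0, 0.994, 0.108, -0.0]
wrist_force: [-1.1, 0.6, -1.1]
gripper_width: 0.319
grip_force: 40.6
```

```bash
cat >> h.py <<'E'
_a=np.radians(12.44); U=np.array([[np.cos(_a),np.sin(_a),0],[-np.sin(_a),np.cos(_a),0],[0,0,1]]); O=np.array([.7327,.1683,0])
def tray(P): return (P-O)@U.T-np.array([-.196,.0705,.054])
E
python3 - <<'E'
from h import *
s=sense(); print(s['eef_pos'],tray(s['eef_pos']),np.degrees(2*np.arctan2(s['orientation'][2],s['orientation'][1])),s['grip_force'])
for n in ['scene','top']:
    c=capture(n); P=tray(cloud(c).reshape(-1,3))
    if n=='scene': save(c,'s2')
    m=(abs(P[:,0])<.06)&(abs(P[:,1]-.02)<.06)&(P[:,2]>.05)&(P[:,2]<.12)
    q=P[m]; print(n,len(q), q[:,2].min() if len(q) else '')
    if n=='scene': print(np.percentile(q,[1,50,99],axis=0))
cv2.imwrite('pics/s2c.png',cv2.resize(cv2.imread('pics/s2.png')[100:340,280:560],None,fx=2,fy=2))
E
```

```text
[0.5204 0.2123 0.1833] [-0.0018  0.0182  0.1293] 12.351669228358336 40.60619294643402
scene 223 0.10035806101702183
[[-0.0214  0.0051  0.1009]
 [ 0.0458  0.0258  0.1107]
 [ 0.0481  0.0345  0.1199]]
top 58 0.098888377327849
```

View pics/s2c.png

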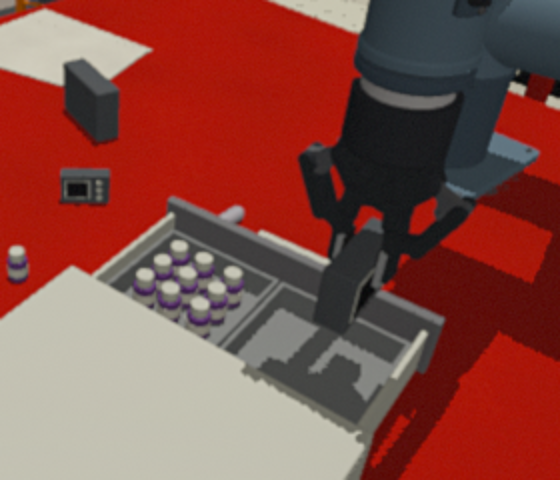

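The crop shows the tester held at (350,280) over the tray, with its screen on the outer-wall side and room on both sides. I'll lower it.

Emit:
step_arm(steps="0 -0.4 3 0 1; 0 0 3 0 1; 0 0 2 0 1; 0 0 1 0 1; 0 0 0 0 1; 0 0 0 0 1")

```text
t: 7.05
eef_pos: [0.5203, 0.2174, 0.0943]
orientation: [-0.0, 0.994, 0.108, 0.001]
wrist_force: [0.7, 0.1, -1.9]
gripper_width: 0.322
grip_force: 40.7
```

Emit:
step_arm(steps="0 0 0.2 0 1; 0 0 0.2 0 1; 0 0 0 0 1; 0 0 0 0 1")

```text
t: 7.55
eef_pos: [0.5194, 0.2175, 0.0894]
orientation: [-0.0, 0.994, 0.108, -0.0]
wrist_force: [0.0, 0.4, -2.1]
gripper_width: 0.321
grip_force: 40.7
```

Emit:
step_arm(steps="0 0 0.1 0 1; 0 0 0 0 1; 0 0 0.1 0 1; 0 0 0 0 1; 0 0 0 0 1")

```text
t: 8.18
eef_pos: [0.5197, 0.2175, 0.0877]
orientation: [-0.0, 0.994, 0.108, 0.0]
wrist_force: [0.6, 0.3, 1.6]
gripper_width: 0.322
grip_force: 40.9
```

Emit:
step_arm(steps="0 0 0 0 0.6; 0 0 0 0 0.55; 0 0 0 0 0.5; 0 0 0 0 0.5; 0 0 0 0 0.5")

```text
t: 8.8
eef_pos: [0.5194, 0.2175, 0.0873]
orientation: [0.0, 0.994, 0.108, -0.0]
wrist_force: [0.6, -0.3, 1.2]
gripper_width: 0.498
grip_force: 0.0
```

Run:
```python
from h import *
s=sense(); print(s['eef_pos'],tray(s['eef_pos']),s['gripper_width'])
c=capture('scene'); save(c,'s3')
w=capture('wrist'); save(w,'w3')
cv2.imwrite('pics/s3c.png',np.hstack([cv2.resize(c['color'][180:340,360:520],None,fx=2.5,fy=2.5),cv2.resize(w['color'],None,fx=.625,fy=.625)[:,:].copy() if 0 else cv2.resize(w['color'][100:400,170:470],(400,400))]))
```

```text
[0.5194 0.2175 0.0873] [-0.0017  0.0234  0.0333] 0.49766783670067827
```

View pics/s3c.png

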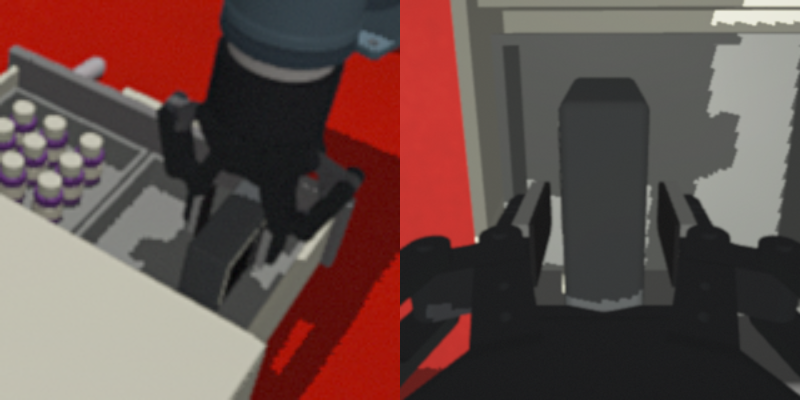

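The scene crop (left) shows the tester standing free at (220,250). The wrist crop (right) shows gaps on both sides of it, with the tester at x 560–645. I'll raise the fingers, open them wider and push the screen side high up to tip it.

Emit:
step_arm(steps="0 0 -0.6 0 0.5; 0 0.4 -0.4 0 0.4; 0 0.5 0 0 0.3; 0 0.4 0 0 0.3; 0 0.3 0 0 0.3; 0 0.3 0 0 0.3; 0 0.3 0 0 0.3; 0 0 0 0 0.3")

```text
t: 9.9
eef_pos: [0.5242, 0.1957, 0.0973]
orientation: [0.0, 0.994, 0.108, -0.0]
wrist_force: [-0.8, 0.5, -1.1]
gripper_width: 0.696
grip_force: 0.2
```

```bash
cat > m.py <<'E'
from h import *
s=sense(); print(s['t'],s['eef_pos'],tray(s['eef_pos']),s['gripper_width'],s['wrist_force'])
c=capture('scene'); P=tray(cloud(c)); m=(abs(P[...,0])<.055)&(abs(P[...,1])<.06)&(P[...,2]>.008)&(P[...,2]<.066)
q=P[m]; print(len(q),np.percentile(q,[1,50,99],axis=0))
# back-end face of the tester (x near max): outline in y,z
xm=np.percentile(q[:,0],97); e=q[q[:,0]>xm-.006]; print(cv2.minAreaRect((e[:,1:]*1000).astype(np.float32)))
E
python3 m.py
```

```text
9.9 [0.5242 0.1957 0.0973] [-0.0017  0.0012  0.0433] 0.6956737061140087 [-0.8459  0.47   -1.0736]
1390 [[-0.0547 -0.0414  0.0093]
 [ 0.0148  0.0206  0.0476]
 [ 0.0481  0.0563  0.0658]]
((19.433799743652344, 38.650238037109375), (27.81620216369629, 55.712196350097656), 10.509051322937012)
```

It is tilting about 10° with no slide, so I'll keep pushing.

Emit:
step_arm(steps="0 0.3 0 0 0.3; 0 0.3 0 0 0.3; 0 0.2 0 0 0.3; 0 0.2 0 0 0.3; 0 0 0 0 0.3")

```text
t: 10.58
eef_pos: [0.5263, 0.1859, 0.0973]
orientation: [0.0, 0.994, 0.108, -0.0]
wrist_force: [0.7, 0.2, -0.2]
gripper_width: 0.701
grip_force: 0.0
```

```bash
python3 m.py
```

```text
10.575 [0.5263 0.1859 0.0973] [-0.0017 -0.0088  0.0433] 0.7005674317871106 [ 0.7206  0.2406 -0.2282]
1544 [[-0.0548 -0.052   0.0098]
 [ 0.0128  0.0154  0.0416]
 [ 0.048   0.0552  0.0657]]
((9.66567611694336, 37.826202392578125), (28.57711410522461, 60.711063385009766), 25.74235725402832)
```

Emit:
step_arm(steps="0 0.2 0 0 0.3; 0 0.2 0 0 0.3; 0 0.2 0 0 0.3; 0 0 0 0 0.3; 0 0 0 0 0.3")

```text
t: 11.25
eef_pos: [0.5276, 0.1803, 0.0974]
orientation: [-0.0, 0.994, 0.108, -0.0]
wrist_force: [0.1, -0.1, -0.1]
gripper_width: 0.7
grip_force: 0.0
```

```bash
python3 m.py
```

```text
11.25 [0.5276 0.1803 0.0974] [-0.0017 -0.0146  0.0434] 0.6998767690904187 [ 0.057  -0.1276 -0.0974]
1785 [[-0.0547 -0.0566  0.0099]
 [ 0.0064 -0.0161  0.031 ]
 [ 0.0478  0.0544  0.064 ]]
((-20.66087532043457, 23.410324096679688), (59.1835823059082, 22.18840789794922), 0.07192863523960114)
```

It has fallen flat, centred near y = -20 mm in the tray. I'll lift clear and check.

Emit:
step_arm(steps="0 0 -3 0 0.3; 0 0 -5 0 0.3; -4 0 -3 0 1; -6 0 0 0 1; -6 0 0 0 1; -6 0 0 0 1; 0 0 0 0 1; 0 0 0 0 1")

```text
t: 12.3
eef_pos: [0.3137, 0.133, 0.2081]
orientation: [0.0, 0.994, 0.108, 0.001]
wrist_force: [0.9, -0.3, -0.2]
gripper_width: -0.002
grip_force: 0.0
```

Run:
```python
from h import *
s=sense(); print(s['t'],s['eef_pos'],s['gripper_width'],s['qpos'])
T=[]
for n in ['top','scene']:
    c=capture(n); save(c,n+'4'); P=tray(cloud(c)); m=(abs(P[...,0])<.057)&(abs(P[...,1])<.06)&(abs(P[...,2]-.032)<.005)
    k=cv2.morphologyEx(m.astype(np.uint8),cv2.MORPH_OPEN,np.ones((5,5))); q=P[k>0]
    print(n,len(q),np.median(q[:,2]),cv2.minAreaRect((q[:,:2]*1000).astype(np.float32)))
    T.append(c['color'])
    # drawer front and pull
    m=(P[...,2]>.045)&(P[...,2]<.063)&(P[...,0]<-.06)&(P[...,0]>-.11)&(abs(P[...,1]+.07)<.15); q=P[m]; print('front x(unit)',np.percentile(q[:,0]-.196,[2,50,98]),'y',np.percentile(q[:,1]+.0705,[1,99]))
cv2.imwrite('pics/p4.png',np.hstack([cv2.resize(T[0][160:280,140:300],(530,400)),cv2.resize(T[1][190:320,340:510],(260,400))]))
```

```text
12.3 [0.3137 0.133  0.2081] -0.002489106679558858 [ 0.0698 -0.1213  2.009   0.0001  1.2511  1.4234]
top 727 0.03239660097305124 ((-2.075939178466797, -23.04434585571289), (60.15855026245117, 89.45948791503906), 89.7047348022461)
front x(unit) [-0.2882 -0.2732 -0.2651] y [-0.1441  0.1452]
scene 1117 0.031612935373348576 ((2.5391197204589844, -21.24597930908203), (60.3328857421875, 92.13239288330078), 89.99308776855469)
front x(unit) [-0.2827 -0.2632 -0.26  ] y [-0.1451  0.1479]
```

View pics/p4.png

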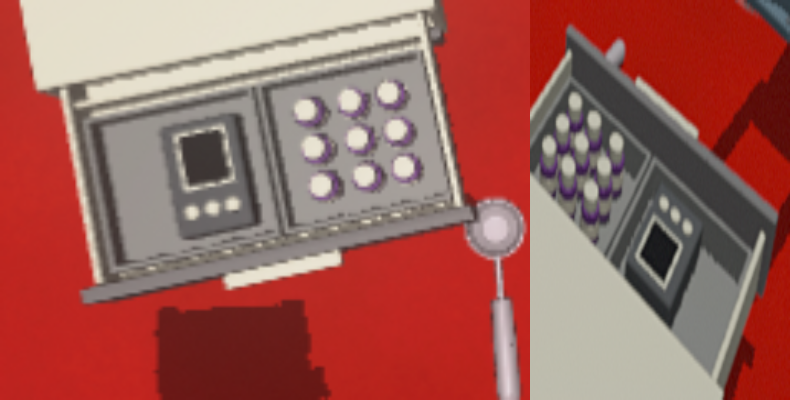

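The tester lies flat with its screen up (crop 205,165), centred about (0,-22) mm in the tray with its top 32 mm above the tray's underside. The nine bottles are upright, and the spoon is clear of the panel's middle. Now I'll push the pull with the fingers shut.

Emit:
step_arm(steps="0 2.8 2 0 1; 0 2.8 3 0 1; 0 0 4 0 1; 0 0 3.3 0 1; 3 0 0 0 1; 5 0 0 0 1; 2 0 0 0 1; 0 0 0 0 1")

```text
t: 13.4
eef_pos: [0.4247, 0.0999, 0.0836]
orientation: [-0.0, 0.994, 0.109, -0.0]
wrist_force: [0.1, 0.4, -0.1]
gripper_width: 0.002
grip_force: 0.0
```

Emit:
step_arm(steps="0.7 0 0 0 1; 0.6 0 0 0 1; 0.6 0 0 0 1; 0.8 0 0 0 1; 1 0 0 0 1; 1 0 0 0 1; 1 0 0 0 1; 1 0 0 0 1")

```text
t: 14.4
eef_pos: [0.4887, 0.1145, 0.0843]
orientation: [-0.0, 0.994, 0.108, -0.0]
wrist_force: [-1.4, -0.3, 0.8]
gripper_width: -0.001
grip_force: 0.7
```

Emit:
step_arm(steps="1 0 0 0 1; 1 0 0 0 1; 1 0 0 0 1; 1 0 0 0 1; 1 0 0 0 1; 1 0 0 0 1; 0.8 0 0 0 1; 0.6 0 0 0 1")

```text
t: 15.4
eef_pos: [0.5608, 0.1302, 0.0844]
orientation: [0.0, 0.994, 0.108, 0.0]
wrist_force: [-0.8, 0.3, 1.4]
gripper_width: 0.001
grip_force: 0.6
```

Emit:
step_arm(steps="0.6 0 0 0 1; 0.6 0 0 0 1; 0.6 0 0 0 1; 0.4 0 0 0 1; 0.2 0 0 0 1; 0 0 0 0 1")

```text
t: 16.15
eef_pos: [0.584, 0.1354, 0.0844]
orientation: [-0.0, 0.994, 0.108, 0.0]
wrist_force: [0.2, -0.1, 0.7]
gripper_width: -0.001
grip_force: 0.0
```

Emit:
step_arm(steps="0.3 0 0 0 1; 0.2 0 0 0 1; 0.2 0 0 0 1; 0 0 0 0 1")

```text
t: 16.65
eef_pos: [0.5908, 0.1369, 0.0844]
orientation: [-0.0, 0.994, 0.108, 0.0]
wrist_force: [0.2, -1.3, 0.3]
gripper_width: -0.003
grip_force: 0.0
```

Emit:
step_arm(steps="0.2 0 0 0 1; 0.2 0 0 0 1; 0.2 0 0 0 1; 0 0 0 0 1")

```text
t: 17.15
eef_pos: [0.5924, 0.1373, 0.0843]
orientation: [0.0, 0.994, 0.109, -0.004]
wrist_force: [-12.9, -4.9, 9.9]
gripper_width: -0.0
grip_force: 7.0
```

```bash
cat > d.py <<'E'
from h import *
s=sense(); print(s['t'],(s['eef_pos']-O)@U.T,s['wrist_force'])
for n in ['top','scene']:
    c=capture(n); P=(cloud(c)-O)@U.T; save(c,n+'5_%d'%(s['t']*100))
    m=(P[...,2]>.1)&(P[...,2]<.1155)&(P[...,0]<-.105)&(P[...,0]>-.19)&(abs(P[...,1])<.15); q=P[m]
    for lo,hi in [(-.14,-.06),(-.04,.04),(.06,.14)]:
        r=q[(q[:,1]>lo)&(q[:,1]<hi)]; print(n,lo,len(r),np.percentile(r[:,0],[3,50,97]) if len(r) else '')
E
python3 d.py
```

```text
17.15 [-0.1437 -0.      0.0843] [-12.9368  -4.943    9.9174]
top -0.14 166 [-0.1228 -0.1176 -0.1093]
top -0.04 38 [-0.1568 -0.1146 -0.1064]
top 0.06 21 [-0.1233 -0.1222 -0.1196]
scene -0.14 111 [-0.1185 -0.1143 -0.1104]
scene -0.04 391 [-0.1396 -0.1228 -0.1105]
scene 0.06 200 [-0.1191 -0.1142 -0.1096]
```

The drawer has hit its stop: 13 N on the wrist, with the outer face at unit x ≈ -0.122. I'll back off and check.

Emit:
step_arm(steps="-1 0 0 0 1; -3 0 0 0 1; -5 0 0 0 1; -4 0 -3 0 1; -5 0 -5 0 1; -4 0 -5 0 1; 0 0 0 0 1; 0 0 0 0 1")

```text
t: 18.25
eef_pos: [0.3886, 0.0922, 0.2076]
orientation: [0.0, 0.994, 0.108, 0.001]
wrist_force: [0.8, 0.4, -0.7]
gripper_width: -0.003
grip_force: 0.0
```

```bash
python3 d.py; ls pics | grep 5_; python3 -c "
import cv2,glob,numpy as np
f=sorted(glob.glob('pics/*5_*'),key=lambda n:int(n.split('_')[1][:-4]))[-2:]
cv2.imwrite('pics/end.png',np.hstack([cv2.resize(cv2.imread(x),(400,250)) for x in f]))"
```

```text
18.25 [-0.3524 -0.0002  0.2076] [ 0.8258  0.4477 -0.694 ]
top -0.14 166 [-0.1229 -0.117  -0.1072]
top -0.04 308 [-0.1348 -0.1238 -0.1109]
top 0.06 182 [-0.1234 -0.117  -0.1097]
scene -0.14 112 [-0.1189 -0.1146 -0.11  ]
scene -0.04 326 [-0.1302 -0.1206 -0.11  ]
scene 0.06 203 [-0.1188 -0.1143 -0.11  ]
scene5_1714.png
scene5_1825.png
top5_1714.png
top5_1825.png
```

View pics/end.png

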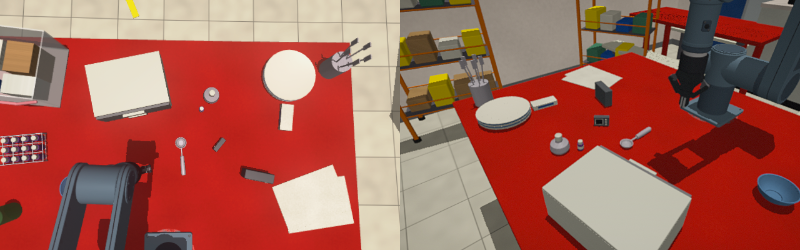

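The drawer is shut (top view 127,112: outer face at -0.123, pull edge at -0.134). The spoon, vial, flask and carton are in place and the arm is clear.

```bash
python3 -c "
from workcell import workorder
print(workorder.hand_in())"
```

```text
the job is handed in; nothing more can be done
None
```

The tester is lying flat, screen up, in the tray that was empty, the drawer is shut and the job is handed in (no verdict was returned); the bottles stood upright when last seen before closing, and the other things on the table look unmoved.

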